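Open the touch-latch larder door over the blue bowl

ROBOT

A 6-joint arm with a two-finger parallel gripper is mounted at the origin on the work surface. World frame = base frame: x ahead of the robot, y to its left, z up, the work surface at z = 0. Lengths are in m, angles in degrees, forces in N, time in s.
With the tool pointing down it reaches from about 0.325 to 0.85 m from the base axis. Payload 15.5 kg.
Tool frame: the origin (TCP) lies at the very end of the fingers, on their centre line; the grasp point (between the pads) lies arm.grip_depth behind it (arm.grip_depth is the distance from the TCP to the grasp point, in m); z points along the fingers, y is the line along which they close (so a half turn about z gives the same grasp; the last joint's range is limited). The gripper opens to 91 mm and grips with 3 to 60 N. Pads are 32 mm wide; open, the fingers measure 118 mm over their backs; the gripper's body (76 mm by 178 mm) begins 60 mm behind the grasp point.
Start: joints at [-81.732, 28.281, 77.091, -0, 74.628, -5.472], TCP at [0.148, -0.607, 0.214] pointing down, gripper open.
Joint ranges: [-166.48, 166.48], [-47.26, 123.95], [12.59, 153.08], [-70.14, 250.14], [6.76, 159.57], [-176.63, 176.63]. Speed limits (degrees/s): [108.29, 108.29, 147.25, 172.46, 172.46, 172.46].

INTERFACE

Orientations are given as a 3x3 rotation matrix whose columns are the frame's x, y, z axes.
In Python, from rig import arm gives the robot as it stands. Calls block until the motion is done:
- arm.move_to(position, orientation): joint-space move of the TCP to a pose.
- arm.move_l(position, orientation=None, feed=0.15): straight line of the TCP; orientation=None keeps the orientation; feed is the mean speed in m/s.
- arm.move_joints(angles): joint-space move.
- arm.grip(opening): finger opening in m; the grip force is fixed at half the most; returns when the fingers have stopped.
- arm.sleep(seconds).
- arm.solve_ik(position, orientation): joint angles nearest the present ones, or None.
- arm.snapshot(name): name is "scene" or "side" or "wrist"; returns the picture (400x640x3 uint8, red, green, blue); there is no depth.
- arm.get_calibration(name): a dict with "intrinsics" (3x3 intrinsics, pixels), "cam_to_world" (4x4, takes a point from camera to world coordinates). Camera axes: x right, y down, z forward; pixel columns grow to the right and rows downward; lengths in m; the calibration is good to about 2 mm. A picture is of the moment at which its call begins: read the wrist's pose just before it. get_calibration takes no time and is no camera call; for the wrist camera it gives the pose at the moment of the call.
A pose or a line that the arm cannot do raises arm.Unreachable and nothing moves.
- arm.sign_off(): hands the job in; it is judged then, once.
Readings, each from a call of its own:
- arm.current_t(): time.
- arm.current_joint_positions(): joint angles.
- arm.current_dq(): joint speeds.
- arm.current_tau(): joint torques, N m.
- arm.current_ee_pos(): TCP position.
- arm.current_tool_rot(): TCP orientation.
- arm.current_force(): force on the tool from outside, world axes, zero at the start.
- arm.current_torque(): the same for the moment, N m.
- arm.current_width(): finger opening in m.
- arm.current_grasp_force(): force on a finger pad.
Only numpy, scipy, OpenCV 4.12 (cv2) and the standard library are available. Lean on these libraries where they do the work, as an engineer would, in place of code of your own. Each camera call takes 0.05 s, during which the arm holds its last target. There are 200 camera calls.

TASK

Open the sage cupboard so that someone can take out the blue bowl: press down the front of the door that covers the bowl so that its push catch lets it spring ajar, then push that door up and over with your fingers until it rests leaning back, wide open. Leave the other two doors shut, and leave the bowl and everything else on the shelf where they are, without picking anything up.

Things in the scene. Friction and masses are not known exactly. Their poses are not given: they have to be found in the camera images.
- cupboard: low painted sage cupboard, fixed, 220 mm deep (x) by 421 mm wide (y), walls to 100 mm and door tops at 120 mm above its origin, which lies at the centre of its underside; it stands on a dark recessed plinth 0 to 30 mm high (differs each time); x points from its front (towards the robot) to the hinges, y to the left, z up. It has three compartments side by side, 137 mm apart, each under its own sage-framed wire-grille door hinged at the far side
- left_door (a joint): hinge angle of the left (+y) door, rad: 0 shut, grows as it opens upward, about 0.7 when sprung ajar, 1.57 upright, 1.85 leaning back on its stop. From ajar it is pushed up by its front edge or underside (up to about 6 N at the edge; hinge lightly damped); let go before upright it drops back to 0.7, past upright it falls back and stays
- left_press (a point): brass disc, 24 mm across, flush in the top of the left door's front rail, half-way along it, 20 mm from the front edge: the spot to press; moves with the door. Pressed down about 3 mm (4 to 5 N; hard stop at 5.5 mm) the touch latch lets go, and as the finger leaves a spring throws the door to 0.7 rad, front edge about 130 mm higher, open gap below
- left_hinge (a point): point on the left door's hinge axis (parallel to cupboard y), mid-width, 113 mm above the cupboard origin, fixed. The door is a flat panel 131 mm wide, 14 mm thick, about 0.22 kg, its front edge 205 mm from this axis, its top 7 mm above this axis when shut; sage frame, front rail 45 mm deep, wire grille inside, no handle
- middle_door (a joint): hinge angle of the middle (centre) door, rad: 0 shut, grows as it opens upward, about 0.7 when sprung ajar, 1.57 upright, 1.85 leaning back on its stop. From ajar it is pushed up by its front edge or underside (up to about 6 N at the edge; hinge lightly damped); let go before upright it drops back to 0.7, past upright it falls back and stays
- middle_press (a point): brass disc, 24 mm across, flush in the top of the middle door's front rail, half-way along it, 20 mm from the front edge: the spot to press; moves with the door. Pressed down about 3 mm (4 to 5 N; hard stop at 5.5 mm) the touch latch lets go, and as the finger leaves a spring throws the door to 0.7 rad, front edge about 130 mm higher, open gap below
- middle_hinge (a point): point on the middle door's hinge axis (parallel to cupboard y), mid-width, 113 mm above the cupboard origin, fixed. The door is a flat panel 131 mm wide, 14 mm thick, about 0.22 kg, its front edge 205 mm from this axis, its top 7 mm above this axis when shut; sage frame, front rail 45 mm deep, wire grille inside, no handle
- right_door (a joint): hinge angle of the right (-y) door, rad: 0 shut, grows as it opens upward, about 0.7 when sprung ajar, 1.57 upright, 1.85 leaning back on its stop. From ajar it is pushed up by its front edge or underside (up to about 6 N at the edge; hinge lightly damped); let go before upright it drops back to 0.7, past upright it falls back and stays
- right_press (a point): brass disc, 24 mm across, flush in the top of the right door's front rail, half-way along it, 20 mm from the front edge: the spot to press; moves with the door. Pressed down about 3 mm (4 to 5 N; hard stop at 5.5 mm) the touch latch lets go, and as the finger leaves a spring throws the door to 0.7 rad, front edge about 130 mm higher, open gap below
- right_hinge (a point): point on the right door's hinge axis (parallel to cupboard y), mid-width, 113 mm above the cupboard origin, fixed. The door is a flat panel 131 mm wide, 14 mm thick, about 0.22 kg, its front edge 205 mm from this axis, its top 7 mm above this axis when shut; sage frame, front rail 45 mm deep, wire grille inside, no handle
- bowl_center (a point): centre, half-way up, of the loose blue ceramic bowl, 100 mm across, 55 mm tall, which stands in one of the three compartments, seen through the grille
- egg_cup_center (a point): centre, half-way up, of the loose green glass egg cup, 46 mm across, 60 mm tall, standing in another compartment
- jam_jar_center (a point): centre, half-way up, of the loose amber jam jar with a red cap, 60 mm across, 75 mm tall, standing in the remaining compartment
- soap_pump: chrome hand soap pump, 66 mm across, 163 mm tall, loose; origin at the centre of its underside; stands on the shelf, to be left alone
- tea_caddy: yellow tea caddy, 68 mm across, 110 mm tall, loose; origin at the centre of its underside; stands on the shelf, to be left alone
- mug: cream mug, 76 mm across, 90 mm tall, loose; origin at the centre of its underside; stands on the shelf, to be left alone
- biscuit_tin: steel biscuit tin with hinged lid, 140 x 180 x 90 mm, fixed; origin at the centre of its underside; to be left alone
- tin_lid (a joint): hinge angle of the biscuit tin's lid in rad, 0 shut; to be left alone
- crate: grey plastic storage crate, 240 x 200 x 140 mm, fixed, its orange front flap facing the robot; origin at the centre of its underside; to be left alone
- crate_flap (a joint): hinge angle of the crate's front flap in rad, 0 shut, positive as it drops open
Not all that is in view belongs to the job. There is more than one size of the part that bears bowl_center; the job needs the middle-sized.

How it is judged:
By the outcome, as a careful person would: the job done as asked, in the order asked, and still so for the second after the job is handed in, with the robot touching nothing.
It also fails if it takes over 48 s, if anything falls off the work surface, if the arm or the gripper's body presses on something with over 40 N, if the wrist force passes 120 N, or if a joint passes its speed limit or range.

## Working session

There is one attempt and no reset: what is moved stays moved. The work goes in short steps, each a Python script; the robot and the scene stay as the last script left them, time stands still between calls to the robot, and variables do not carry over. Pictures are saved under pics/ and viewed, at most 10 in all, crops included, and the job is handed in when it is done.

```bash
mkdir -p pics
cat > h.py <<'E'
from rig import arm
import numpy as np, cv2
def snap(n,f):
    im=arm.snapshot(n); cv2.imwrite('pics/'+f,im[:,:,::-1]); return im
def ray(n,uv,cal=None):
    c=cal or arm.get_calibration(n); K=np.array(c['intrinsics']);T=np.array(c['cam_to_world'])
    d=T[:3,:3]@np.linalg.inv(K)@np.array([uv[0],uv[1],1.]); return T[:3,3],d
def onz(n,uv,z,cal=None):
    o,d=ray(n,uv,cal); return o+d*(z-o[2])/d[2]
def proj(n,p,cal=None):
    c=cal or arm.get_calibration(n); K=np.array(c['intrinsics']);T=np.array(c['cam_to_world'])
    q=K@(T[:3,:3].T@(np.array(p)-T[:3,3])); return q[:2]/q[2]
E
python3 - <<'E'
from h import *
a=snap('scene','scene.png');b=snap('side','side.png')
for n in('scene','side','wrist'):
    c=arm.get_calibration(n);print(n,np.round(c['intrinsics'],1).tolist(),np.round(c['cam_to_world'],3).tolist())
print(arm.current_t(),arm.grip_depth)
E
```

```text
scene [[399.4, 0.0, 322.5], [0.0, 399.4, 196.5], [0.0, 0.0, 1.0]] [[-0.45, 0.727, -0.519, 1.335], [0.893, 0.372, -0.254, 0.358], [0.008, -0.577, -0.816, 1.265], [0.0, 0.0, 0.0, 1.0]]
side [[416.0, 0.0, 322.7], [0.0, 416.0, 196.2], [0.0, 0.0, 1.0]] [[0.901, -0.269, 0.342, 0.105], [-0.434, -0.518, 0.737, -1.121], [-0.021, -0.812, -0.583, 1.001], [0.0, 0.0, 0.0, 1.0]]
wrist [[347.2, 0.0, 317.0], [0.0, 347.2, 203.4], [0.0, 0.0, 1.0]] [[0.238, -0.931, -0.276, 0.228], [-0.971, -0.229, -0.066, -0.588], [-0.002, 0.284, -0.959, 0.384], [0.0, 0.0, 0.0, 1.0]]
0.1 0.0188
```

View pics/scene.png

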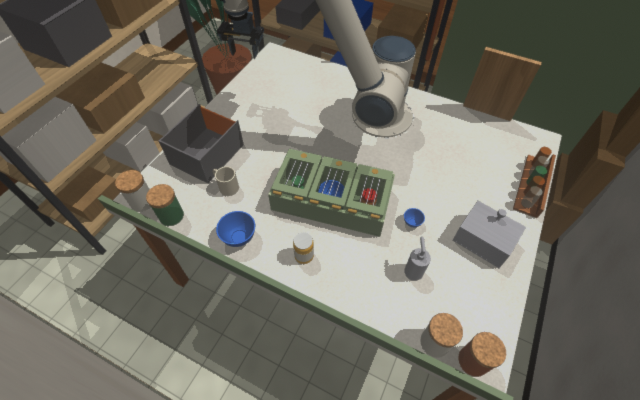

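View pics/side.png

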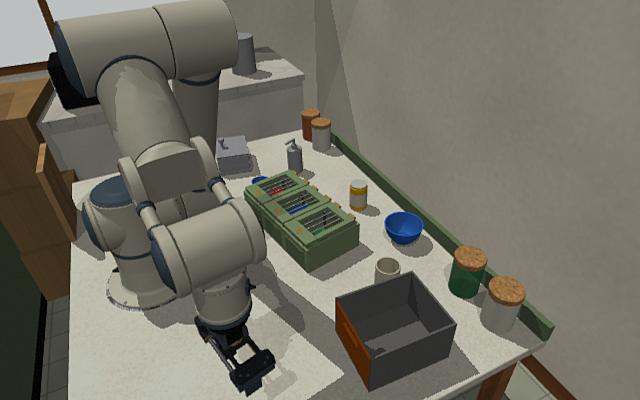

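Blue bowls in the scene view: large loose one at (236,231), small loose one at (414,218), and one under the grille of the centre door at (333,185). The one inside the cupboard should be the middle-sized; I'll confirm that in an enlarged crop.

Run:
```python
import cv2,numpy as np
a=cv2.imread('pics/scene.png');b=cv2.imread('pics/side.png')
A=cv2.resize(a[140:240,260:405],None,fx=5.5,fy=5.5,interpolation=cv2.INTER_CUBIC);cv2.imwrite('pics/c1.png',A)
B=cv2.resize(b[160:275,235:365],None,fx=5,fy=5,interpolation=cv2.INTER_CUBIC);cv2.imwrite('pics/c2.png',B)
```

```text
(no output)
```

View pics/c1.png

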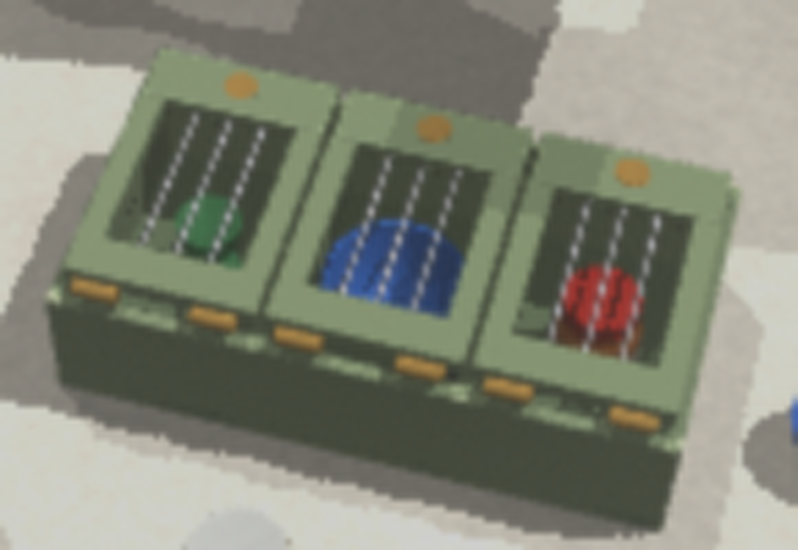

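View pics/c2.png

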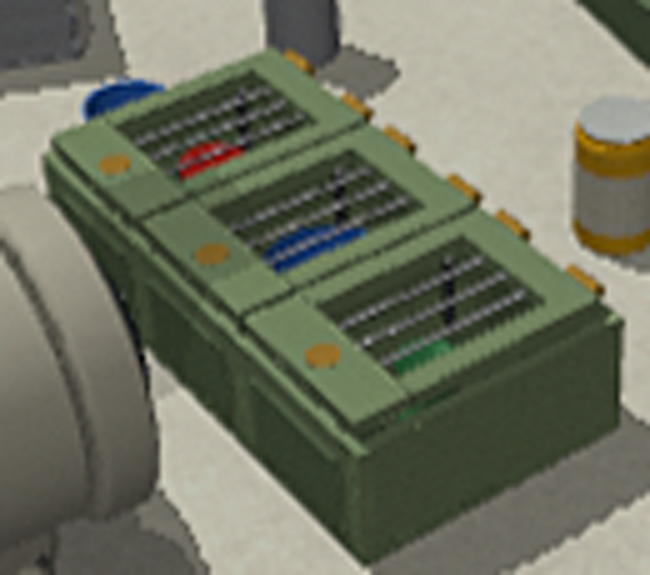

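The crops show the blue bowl under the centre door, with brass discs at crop1 (240,85), (434,128), (631,172) and crop2 (322,355), (212,254), (115,164). The egg cup is in the -y compartment and the jam jar in the +y one. Next I'll triangulate the discs.

Run:
```python
from h import *
def refine(f,uv):
    im=cv2.imread('pics/'+f); hsv=cv2.cvtColor(im,cv2.COLOR_BGR2HSV).astype(int)
    u,v=map(int,np.round(uv)); r=5
    p=hsv[v-r:v+r+1,u-r:u+r+1]; m=(p[...,0]<22)&(p[...,1]>105)
    ys,xs=np.nonzero(m); return np.array([u-r+xs.mean(),v-r+ys.mean()]),m.sum()
A=[(240,85),(434,128),(631,172)];B=[(322,355),(212,254),(115,164)]
P=[]
for a,b in zip(A,B):
    ua,na=refine('scene.png',(260+a[0]/5.5-.4,140+a[1]/5.5-.4)); ub,nb=refine('side.png',(235+b[0]/5-.4,160+b[1]/5-.4))
    (o1,d1),(o2,d2)=ray('scene',ua),ray('side',ub)
    s=np.linalg.lstsq(np.c_[d1,-d2],o2-o1,rcond=None)[0]
    p,q=o1+s[0]*d1,o2+s[1]*d2; P.append((p+q)/2); print(ua,na,ub,nb,P[-1].round(4),'gap',np.linalg.norm(p-q).round(4))
P=np.array(P); e=P[2]-P[0]; print('spacing',np.linalg.norm(np.diff(P,axis=0)[:,:2],axis=1)); 
y=e[:2]/np.linalg.norm(e[:2]); print('yaw',np.degrees(np.arctan2(-y[0],y[1])),'z',P[:,2].mean())
# robot joints / reach
print(np.round(arm.current_tool_rot(),3).tolist(), P.mean(0))
# sizes of the loose bowls and cupboard bowl width
im=cv2.imread('pics/scene.png');h=cv2.cvtColor(im,cv2.COLOR_BGR2HSV)
m=cv2.inRange(h,(105,120,40),(128,255,255));n,l,st,c=cv2.connectedComponentsWithStats(m)
for i in range(1,n):
    if st[i,4]>60: print(st[i],c[i].round(), 'w mm at z=.06', 1e3*np.linalg.norm(onz('scene',(st[i,0],c[i][1]),.06)-onz('scene',(st[i,0]+st[i,2],c[i][1]),.06)))
```

```text
[303.35294118 155.29411765] 17 [299.08695652 230.56521739] 23 [ 0.4693 -0.1479  0.1208] gap 0.0024
[338.61904762 162.95238095] 21 [276.63157895 210.42105263] 19 [ 0.4421 -0.013   0.1205] gap 0.0025
[374.66666667 170.875     ] 24 [257.52941176 192.58823529] 17 [0.4168 0.1212 0.1208] gap 0.0011
spacing [0.13762327 0.13660941]
yaw 11.050781696861524 z 0.12067631963895603
[[0.971, 0.238, -0.0], [0.238, -0.971, 0.001], [0.0, -0.001, -1.0]] [ 0.44273023 -0.01324207  0.12067632]
[352   0  21  29 356] [363.  11.] w mm at z=.06 115.95179540448721
[324  21   9  17  78] [327.  31.] w mm at z=.06 47.12178306123664
[331  52  15  13  92] [338.  58.] w mm at z=.06 73.49303373767218
[323 180   9  14  62] [327. 187.] w mm at z=.06 33.85793099456597
[404 209  17  17 187] [411. 217.] w mm at z=.06 60.86173549405738
[ 216  211   39   34 1016] [235. 228.] w mm at z=.06 136.02991470445932
```

The disc spacing (137.6 and 136.6 mm) and height (0.1207 m) match the description. The loose bowls measure about 136 and 61 mm, so the 100 mm bowl in the cupboard is the middle-sized one and its door is `middle_door`. Before moving I'll check that the whole path is reachable.

```bash
cat >> h.py <<'E'
yaw=np.radians(11.05); X=np.array([np.cos(yaw),np.sin(yaw),0]);Y=np.array([-np.sin(yaw),np.cos(yaw),0]);Z=np.array([0,0,1.])
M=np.array([.4427,-.0132,.1207]); H=M+.185*X-.007*Z
Rd=np.c_[X,-Y,-Z]
def R(p):
    p=np.radians(p); return np.c_[np.sin(p)*X+np.cos(p)*Z,-Y,np.cos(p)*X-np.sin(p)*Z]
def tcp(th,p,r=.182,back=0.,h=.016):
    n=np.sin(th)*X+np.cos(th)*Z
    return H+r*(-np.cos(th)*X+np.sin(th)*Z)-(.007+back)*n-h*R(p)[:,0]
E
python3 - <<'E'
from h import *
f=lambda q:None if q is None else np.round(q,0).tolist()
print('press',f(arm.solve_ik(M,Rd)),f(arm.solve_ik(M+.12*Z-.08*X,Rd)))
for p in(10,20,30,40,50):
    print(p,'entry',f(arm.solve_ik(tcp(.7,p,back=.02)-.07*X,R(p))))
    for th in(.7,1.,1.3,1.7): t=tcp(th,p);print('  ',th,t.round(3),f(arm.solve_ik(t,R(p))))
E
```

```text
press [-9.0, 22.0, 108.0, -0.0, 50.0, 70.0] [-14.0, 5.0, 108.0, -0.0, 67.0, 65.0]
10 entry None
   0.7 [ 0.48  -0.006  0.21 ] None
   1.0 [0.519 0.002 0.247] None
   1.3 [0.567 0.011 0.271] [-29.0, 44.0, 147.0, 141.0, 88.0, -97.0]
   1.7 [0.638 0.025 0.279] [-19.0, 36.0, 135.0, 148.0, 73.0, -85.0]
20 entry None
   0.7 [ 0.478 -0.006  0.211] None
   1.0 [0.517 0.001 0.248] [-35.0, 37.0, 150.0, 135.0, 75.0, -95.0]
   1.3 [0.564 0.011 0.272] [-27.0, 26.0, 140.0, 138.0, 59.0, -80.0]
   1.7 [0.635 0.024 0.28 ] [-18.0, 25.0, 130.0, 142.0, 49.0, -74.0]
30 entry None
   0.7 [ 0.475 -0.007  0.212] [-39.0, 31.0, 151.0, 131.0, 61.0, -91.0]
   1.0 [0.514 0.001 0.249] [-31.0, 17.0, 141.0, 126.0, 45.0, -69.0]
   1.3 [0.562 0.01  0.273] [-23.0, 14.0, 132.0, 123.0, 36.0, -58.0]
   1.7 [0.633 0.024 0.281] [-16.0, 17.0, 123.0, 124.0, 29.0, -52.0]
40 entry [-55.0, 18.0, 152.0, 106.0, 47.0, -78.0]
   0.7 [ 0.473 -0.007  0.213] [-32.0, 14.0, 140.0, 112.0, 34.0, -57.0]
   1.0 [0.512 0.    0.251] [-25.0, 8.0, 131.0, 97.0, 27.0, -33.0]
   1.3 [0.56  0.01  0.275] [-20.0, 8.0, 124.0, 85.0, 23.0, -16.0]
   1.7 [0.63  0.023 0.283] [-14.0, 13.0, 115.0, 76.0, 19.0, -2.0]
50 entry [-41.0, 4.0, 140.0, 76.0, 31.0, -29.0]
   0.7 [ 0.471 -0.008  0.215] [-25.0, 7.0, 130.0, 71.0, 24.0, -8.0]
   1.0 [ 0.51  -0.     0.253] [-20.0, 5.0, 123.0, 51.0, 26.0, 17.0]
   1.3 [0.558 0.009 0.277] [-16.0, 6.0, 115.0, 40.0, 27.0, 32.0]
   1.7 [0.628 0.023 0.285] [-11.0, 12.0, 107.0, 32.0, 28.0, 44.0]
```

```bash
python3 - <<'E'
from h import *
arm.grip(0.0)
p=np.array(arm.current_ee_pos()); arm.move_l(p+[0,0,.09],feed=.2)
arm.move_to(M+.14*Z,Rd); arm.move_l(M+.012*Z,Rd,feed=.12); arm.sleep(.3)
F0=np.array(arm.current_force());print('t',arm.current_t(),F0.round(2),arm.current_width())
z=M[2]+.006; z0=None
while z>M[2]-.009:
    arm.move_l(np.r_[M[:2],z],feed=.02); arm.sleep(.1)
    f=(np.array(arm.current_force())-F0)[2]; a=arm.current_ee_pos()[2]; print(round(z,4),round(a,4),f.round(2))
    if z0 is None and f>.7: z0=z
    if f>15 or (z0 and z<=z0-.0035 and f>4): break
    z-=.001
w=snap('side','press.png')
arm.move_l(M+.12*Z-.08*X,Rd,feed=.25); arm.sleep(.5)
print('t',arm.current_t()); snap('side','ajar.png'); snap('scene','ajar_s.png')
E
python3 -c "
import cv2,numpy as np
a=cv2.imread('pics/ajar.png')[120:300,180:400];b=cv2.imread('pics/ajar_s.png')[100:260,240:420]
cv2.imwrite('pics/aj.png',np.hstack([cv2.resize(a,(440,360)),cv2.resize(b,(360,360))]))"
```

```text
t 5.95 [ 0.85 -0.32  0.28] 0.00048984090815827
0.1267 0.1267 -0.44
0.1257 0.1257 -0.96
0.1247 0.1247 -0.85
0.1237 0.1237 -0.42
0.1227 0.1227 -0.48
0.1217 0.1217 4.39
0.1207 0.1207 5.43
0.1197 0.1197 4.33
0.1187 0.1187 4.14
0.1177 0.1177 4.88
t 10.9333
```

View pics/aj.png

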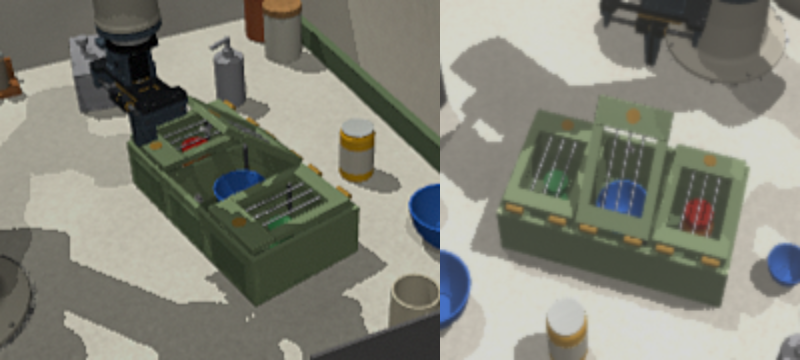

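The middle door is sprung ajar (front edge at about (633,115) in the pasted picture), and the other two are shut. Next I bring the closed fingers in under the front rail and push along the arc.

```bash
python3 - <<'E'
from h import *
p=50; S=lambda s:print(s,round(arm.current_t(),2),np.round(arm.current_ee_pos(),3),np.round(arm.current_force(),1))
arm.move_l(tcp(.7,p,back=.03)-.08*X,R(p),feed=.05);S('entry')
arm.move_l(tcp(.7,p,back=.015),R(p),feed=.1);S('under')
for th in np.arange(.75,1.74,.12):
    arm.move_l(tcp(th,p,back=-.001),R(p),feed=.1);S(round(th,2))
arm.sleep(.3);S('end');snap('side','up.png');snap('scene','up_s.png')
E
python3 -c "
import cv2,numpy as np
a=cv2.imread('pics/up.png')[100:300,180:400];b=cv2.imread('pics/up_s.png')[80:260,240:420]
cv2.imwrite('pics/up2.png',np.hstack([cv2.resize(a,(440,400)),cv2.resize(b,(360,400))]))"
```

```text
entry 14.35 [ 0.374 -0.027  0.192] [ 0.2 -0.5  0.3]
under 15.4 [ 0.461 -0.009  0.204] [-1.2  1.1 -1.9]
0.75 15.8 [ 0.477 -0.006  0.223] [-0.9 -0.5 -1.2]
0.87 16.17 [ 0.492 -0.003  0.238] [-1.7 -0.2 -1. ]
0.99 16.53 [0.509 0.    0.252] [-0.3 -0.4  0. ]
1.11 16.9 [0.527 0.004 0.263] [-0.1 -0.1 -0.3]
1.23 17.27 [0.546 0.007 0.272] [ 0.1  0.2 -0.5]
1.35 17.63 [0.567 0.011 0.279] [0.3 0.5 0.2]
1.47 18.0 [0.588 0.015 0.283] [ 0.5  1.5 -0.1]
1.59 18.37 [0.609 0.02  0.285] [-2.   0.3 -0.1]
1.71 18.73 [0.631 0.024 0.284] [-0.1  0.2  0.2]
end 19.03 [0.631 0.024 0.285] [-0.1  0.1 -1.2]
```

View pics/up2.png

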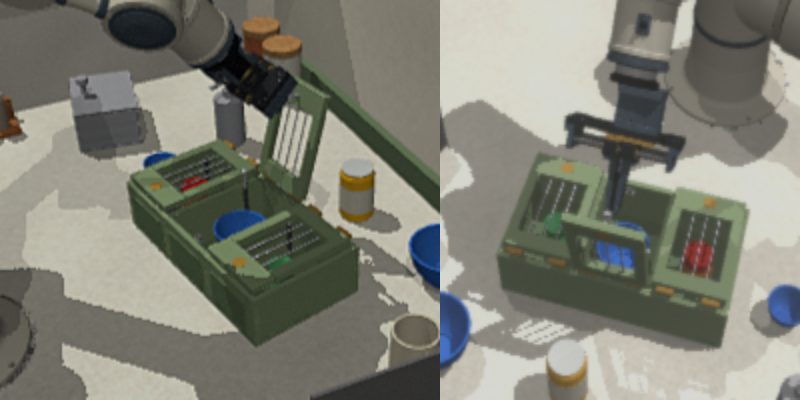

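The middle door is past upright and leaning back (around (300,140) in the pasted picture). The bowl is in place and the neighbouring doors are shut. I'll retreat and check.

```bash
python3 - <<'E'
from h import *
arm.move_l(np.array(arm.current_ee_pos())-.2*X+.03*Z,R(50),feed=.15); arm.sleep(1)
print(arm.current_t(),np.round(arm.current_force(),1));snap('side','fin.png');snap('scene','fin_s.png')
E
python3 -c "
import cv2,numpy as np
a=cv2.imread('pics/fin.png')[100:300,180:400];b=cv2.imread('pics/fin_s.png')[80:260,240:420]
cv2.imwrite('pics/fin2.png',np.hstack([cv2.resize(a,(440,400)),cv2.resize(b,(360,400))]))"
```

```text
21.6333 [ 0.7  0.4 -0.2]
```

View pics/fin2.png

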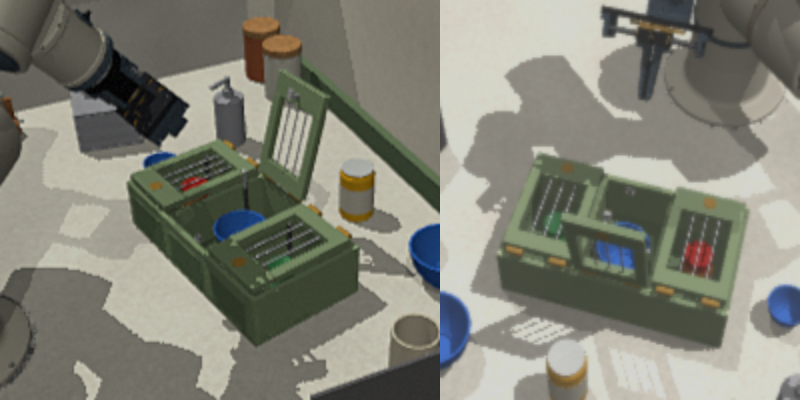

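The middle door stays leaning back with the robot clear, the side doors are shut and the bowl (240,225) hasn't moved. I'm handing the job in.

```bash
python3 -c "
from rig import arm
print(arm.sign_off())"
```

```text
the job is handed in; nothing more can be done
None
```

I pressed the middle door, which covers the blue bowl, until it sprang ajar and pushed it over; it now leans back wide open, the other two doors are shut, and nothing else looks moved in the final pictures (handed in at about 22 s, no verdict returned).

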